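Isolate the bench extractor and hold its inspection flap at the pointer

ROBOT

A 6-joint arm with a two-finger parallel gripper is mounted at the origin on the work surface. World frame = base frame: x ahead of the robot, y to its left, z up, the work surface at z = 0. Lengths are in m, angles in rad, forces in N, time in s.
With the tool pointing down it reaches from about 0.35 to 0.975 m from the base axis. Payload 4.9 kg.
Tool frame: the origin (TCP) lies at the very end of the fingers, on their centre line; the grasp point (between the pads) lies 19 mm behind it; z points along the fingers, y is the line along which they close (so a half turn about z gives the same grasp; the last joint's range is limited). The gripper opens to 85 mm and grips with 20 to 120 N. Pads are 22 mm wide; open, the fingers measure 114 mm over their backs; the gripper's body (76 mm by 85 mm) begins 54 mm behind the grasp point. The pads swing forward as they close: fully open they stand 13 mm farther back than shut.
Start: joints at [1.208, 0.053, 1.613, -0, 1.476, -0.119], TCP at [0.151, 0.607, 0.231] pointing down, gripper open.
Joint ranges: [-3.01, 3.01], [-1.01, 2.22], [0.06, 2.58], [-1.02, 4.17], [0.09, 2.62], [-3.14, 3.14]. Speed limits (rad/s): [2.57, 2.57, 3.14, 3.14, 3.14, 3.14].

INTERFACE

Orientations are given as a unit quaternion [w, x, y, z].
In Python, from plant import state, optics, ticket, nets gives the robot as it stands. The module is installed in compiled form; this text tells all that it offers.
- The arm moves only by the shell command python3 -m inch 'ROWS' [OPENING]. ROWS is JSON, a list of rows, each an object of numbers: "dx", "dy", "dz": the shift along the tool's x, y, z as a fraction of full scale; "rx", "ry", "rz": the turn, a rotation vector about the tool's x, y, z as a fraction of full scale. In form: [{"dx": .., "dy": .., "dz": .., "rx": .., "ry": .., "rz": ..}, ...]. A call has 1 to 5 rows; each row is the pose to reach, as a shift and turn from the pose commanded when the call began, along the tool's axes at that moment; what a row does not reach only later rows make up. Full scale, the value 1, is 0.8 m for a shift and 1.5 rad for a turn. A row lasts 1/10 s, in which the tool goes at most 50 mm and 8.59 degrees, less where a joint would pass 70% of its speed; a pose out of reach is approached as far as the arm can. A call with a number of a shift or a turn outside -1 to 1 is refused whole. A call with a gripper value outside its range is refused whole. OPENING is the opening, from -1 (shut) to 1 (fully open), set as the call begins (- or left out, the last holds). The fingers move at their own pace and stop on an object; the grip force is fixed at half the most. Time passes only in rows, so rows that repeat a pose let the fingers close. It gives the time, the measured TCP pose, the force, the opening and the grip force at its end, in the units of the state.
- state(): the state, without advancing time (a new reading comes with each control period).
- optics.grab_frame(name): name is "scene" or "top" or "wrist"; returns the picture (420x560x3 uint8, red, green, blue); there is no depth.
- optics.camera_info(name): a dict with "fx", "fy", "cx", "cy" (pixels), "R" (3x3) and "t" (3): a world point X has camera coordinates R X + t. Camera axes: x right, y down, z forward; pixel columns grow to the right and rows downward; lengths in m; the calibration is good to about 2 mm. A picture is of the moment at which its call begins: read the wrist's pose just before it. camera_info takes no time and is no camera call; for the wrist camera it gives the pose at the moment of the call.
- ticket.job_done(): hands the job in; it is judged then, once.
Trained networks look in the newest picture that a camera, given by its name, has taken for a name from the list of things; names that differ only in an ending like _2 or _b are one class to them, and where a whole thing is asked for, a point or a joint stands for the part that bears it (a point fixed in the world has none). Each returns a list of dicts, best first, with "confidence" (0 to 1); they miss things now and then, are a little off and sometimes report something else, mostly with a low value. They report only what shows in the picture. A call takes as long as a camera call. They do not tell look-alikes from the thing itself.
- nets.boxes_of(camera, name): "bbox" ([centre column, centre row, width, height] in pixels, round what is visible of it).
- nets.outline_of(camera, name): "pixels" (420x560 bool, what is visible of it) and "bbox" ([centre column, centre row, width, height] in pixels, round what is visible of it).
The state is a dict: "time": time; "joint_pos": joint angles; "joint_vel": joint speeds; "joint_efforts": joint torques, N m; "tool_pos": TCP position; "tool_rot": TCP orientation; "contact_force": force on the tool from outside, world axes, zero at the start; "ft_torque": the same for the moment, N m; "gripper_width": opening from 0.0 (shut) to 1.0 (fully open); "grasp_force": force on a finger pad.
Only numpy, scipy, OpenCV 4.12 (cv2) and the standard library are available. Lean on these libraries where they do the work, as an engineer would, in place of code of your own. Each camera call takes 0.05 s, during which the arm holds its last target. There are 200 camera calls.

TASK

Switch the bench extraction unit off by turning the black handle on the isolator box a quarter turn anticlockwise (seen from above) to its off stop; only then lift the unit's hinged inspection flap by its bar handle until the flap is in line with the pointer arm set at its side. Finish while still holding the flap steady there with the gripper (it falls shut if let go), and leave the pointer and the other things on the bench as they are.

Things in the scene. Friction and masses are not known exactly. Their poses are not given: they have to be found in the camera images.
- isolator: Isolator: grey box 100 x 100 x 100 mm fixed to the bench by two steel lugs (at its local -x and +x sides), with a round 88 mm dial plate on top (plate top at z = 105 mm). Origin: centre of its underside; z up. It stands to the left or to the right of the extraction unit.
- isolator_handle (a joint): Angle of the isolator's handle about the vertical axis through the box's centre. 0 = off: nose end (white line on top) points along the box's +y; 1.571 = on: nose along the box's +x. Grows clockwise seen from above. Firm stops at both ends; stiff between them, staying where it is left (friction 0.05 N m). Starts on.
- isolator_grip (a point): Point on the handle's turning axis, 133 mm above the bench. The handle is a black upright bar, 14 mm thick, 77 mm long (34 mm behind the axis, 43 mm to the nose), its underside 116 and its top 148 mm above the bench. The frame turns with it: y runs along the bar to the nose, z up.
- unit: Extraction unit: white open-topped housing 160 (x) x 240 (y) x 90 mm fixed to the bench, front louvred, hose spigot at the back, filter inside. Origin on the bench; the housing spans x -75 to +85 mm, y +-120 mm about it. Front faces local -x (roughly to the robot).
- flap (a joint): Angle of the inspection flap: 0 = closed (lying level on the housing), grows as the front edge lifts; limit 1.35 rad, so it always falls shut when let go. Plain hinge without stay; flap mass 0.25 to 0.49 kg, its centre of mass about 80 mm from the hinge. Starts closed.
- flap_hinge (a point): Middle of the flap's hinge line, at the back of the housing, 94 mm above the bench; axis along y. This frame turns with the flap: x lies in the flap and points from the front edge to the hinge, z is the flap's upper normal. The flap is an aluminium plate 150 (x) x 236 (y) x 6 mm.
- flap_handle (a point): Middle of the flap's handle: round steel bar 12 mm thick, 110 mm long along y, in the flap's plane 190 mm from the hinge line, 40 mm before the flap's front edge and (closed) 45 mm before the housing, 94 mm above the bench. Two arms, at y = +-55 mm, join it to the flap; the space between is free. The bar can turn within a grip as the flap swings.
- pointer (a joint): Angle of the pointer arm, measured about the same hinge line and in the same sense as flap, between 0.60 and 1.00 rad: the flap is at the mark when both joints are equal. Stiff in its pivot (0.4 N m).
- pointer_pivot (a point): Pivot of the pointer, on the hinge line, 132 mm to the unit's +y side of its middle. The pointer is a dark flat steel arm 110 mm long, 12 mm wide, with a 20 mm peg at its tip, outside a pale scale disc (140 mm across, centred on the hinge line) fixed beside the flap's +y edge. This frame's x runs along the arm from tip to pivot.
- pointer_tip (a point): Tip of the pointer arm, 110 mm from the hinge line.
- card_bin: Bystander: cream open bin with record cards, 160 x 100 mm, about 95 mm high, on the other side of the unit from the isolator. Origin under its centre.
- spray_bottle: Bystander: small white spray bottle, 72 mm wide, 150 mm high. Origin under its centre.
- screwdriver: Bystander: screwdriver lying on the bench, 190 mm long, origin at its middle underside.
Not all that is in view belongs to the job. Leave any red look-alike of the isolator alone.

How it is judged:
By the outcome, as a careful person would: the job done as asked, in the order asked, and still so for the second after the job is handed in, while the arm keeps its last pose, push and grip.
It also fails if it takes over 58 s, if anything falls off the work surface, if the arm or the gripper's body presses on something with over 40 N, if the wrist force passes 120 N, or if a joint passes its speed limit or range.

## Working session

There is one attempt and no reset: what is moved stays moved. The work goes in short steps, Python scripts to look and compute and a shell command to move; the robot and the scene stay as the last step left them, time stands still between calls to the robot, and variables do not carry over. Pictures are saved under pics/ and viewed, at most 10 in all, crops included, and the job is handed in when it is done.

```bash
mkdir -p pics
cat > h.py <<'E'
import numpy as np, cv2
from plant import state, optics, ticket, nets
from scipy.spatial.transform import Rotation as Rn
def save(c,n):
    im=optics.grab_frame(c); cv2.imwrite(f'pics/{n}.png',im[:,:,::-1]); return im
def ray(c,u,v,ci=None):
    i=ci or optics.camera_info(c); R=np.array(i['R']);t=np.array(i['t'])
    return -R.T@t, R.T@np.array([(u-i['cx'])/i['fx'],(v-i['cy'])/i['fy'],1])
def atz(c,u,v,z,ci=None):
    o,d=ray(c,u,v,ci); return o+d*(z-o[2])/d[2]
def proj(c,X,ci=None):
    i=ci or optics.camera_info(c); p=np.array(i['R'])@np.array(X)+np.array(i['t'])
    return np.array([i['fx']*p[0]/p[2]+i['cx'],i['fy']*p[1]/p[2]+i['cy']])
def toolR():
    q=state()['tool_rot']; return Rn.from_quat([q[1],q[2],q[3],q[0]])
E
python3 - <<'E'
from h import *
np.set_printoptions(precision=3,suppress=True)
a=save('top','top0'); b=save('scene','sc0')
cv2.imwrite('pics/both.png',cv2.resize(np.vstack([a,b]),(800,1200))[:,:,::-1][:600])
for n in ['isolator','isolator_handle','unit','flap','flap_handle','pointer','card_bin']:
  for c in ['top','scene']:
    print(n,c,[(np.round(d['bbox'],0),round(d['confidence'],2)) for d in nets.boxes_of(c,n)[:3]])
for c in ['top','scene']: 
  i=optics.camera_info(c);print(c,-np.array(i['R']).T@i['t'],i['fx'])
print(state()['tool_rot'],toolR().as_matrix())
E
```

```text
isolator top [(array([164., 298.,  46.,  46.]), 0.84), (array([131., 234.,  48.,  43.]), 0.81), (array([207., 243.,  40.,  43.]), 0.8)]
isolator scene [(array([465., 273.,  62.,  66.]), 0.97), (array([345., 342.,  66.,  74.]), 0.94), (array([435., 208.,  54.,  56.]), 0.77)]
isolator_handle top [(array([187., 188.,  10.,  20.]), 0.71), (array([155., 295.,  26.,  12.]), 0.65), (array([199., 137.,  27.,  15.]), 0.63)]
isolator_handle scene [(array([381., 215.,  23.,  26.]), 0.86), (array([351., 322.,  44.,  30.]), 0.86), (array([444., 188.,  26.,  22.]), 0.75)]
unit top [(array([275., 177.,  86.,  79.]), 0.84)]
unit scene [(array([382., 286.,  56.,  71.]), 0.7), (array([265., 265., 116., 109.]), 0.66)]
flap top [(array([280., 186.,  74.,  62.]), 0.7), (array([234., 162.,  10.,  24.]), 0.32)]
flap scene [(array([264., 248., 102.,  74.]), 0.67)]
flap_handle top [(array([278., 186.,  77.,  62.]), 0.87)]
flap_handle scene [(array([265., 248., 113.,  68.]), 0.85), (array([385., 268.,  20.,  28.]), 0.51)]
pointer top [(array([236., 163.,   9.,  17.]), 0.56)]
pointer scene [(array([312., 273.,  25.,  54.]), 0.64)]
card_bin top [(array([371., 212.,  44.,  57.]), 0.73), (array([192., 194.,  42.,  45.]), 0.37)]
card_bin scene [(array([181., 211.,  52.,  57.]), 0.73)]
top [ 0.139 -0.003  1.616] 486.2920679239631
scene [1.218 0.337 0.938] 435.7502162506548
[-0.     0.122  0.993  0.   ] [[-0.97   0.241 -0.   ]
 [ 0.241  0.97   0.   ]
 [ 0.    -0.    -1.   ]]
```

View pics/top0.png

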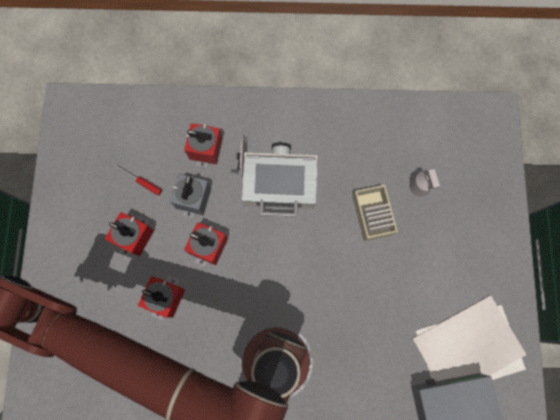

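View pics/sc0.png

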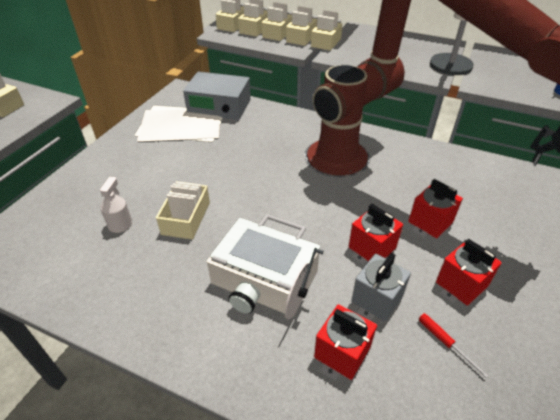

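The top view shows the grey isolator at about (188,192) with its handle at (187,188), surrounded by red look-alikes. The unit is at (280,180), its bar handle at about (278,209), and the pointer and disc on its left (+y) side at about (240,157). The scene view agrees, with the grey box at (382,286).

Run:
```python
from h import *
np.set_printoptions(precision=3,suppress=True)
a=save('top','t1')
cr=np.hstack([cv2.resize(a[165:225,155:225],None,fx=5.6,fy=5.6,interpolation=3),cv2.resize(a[130:220,230:325],None,fx=4,fy=4,interpolation=3)[:336]])
cv2.imwrite('pics/crop1.png',cr[:,:,::-1])
print(cr.shape)
for n,k in [('isolator_handle',.14),('isolator',.1),('flap_handle',.094),('unit',.09)]:
  for d in nets.outline_of('top',n)[:5]:
    ys,xs=np.nonzero(d['pixels']); r=cv2.minAreaRect(np.c_[xs,ys].astype(np.float32)); print(n,d['confidence'],r, atz('top',*r[0],k))
for n,p,z in [('iso',(188,190),.105),('fh',(278,211),.094)]: print(n,atz('top',*p,z))
```

```text
(336, 772, 3)
isolator_handle 0.76 ((198.2919158935547, 135.8525848388672), (23.79694938659668, 10.263860702514648), 8.746162414550781) [0.702 0.266 0.14 ]
isolator_handle 0.67 ((201.3153839111328, 239.67694091796875), (22.891210556030273, 8.507461547851562), 15.255120277404785) [0.365 0.238 0.14 ]
isolator_handle 0.62 ((153.98648071289062, 295.0810852050781), (25.31744384765625, 9.699540138244629), 9.462321281433105) [0.195 0.37  0.14 ]
isolator_handle 0.49 ((187.89671325683594, 186.56394958496094), (8.073637008666992, 22.560375213623047), 13.240518569946289) [0.533 0.289 0.14 ]
isolator_handle 0.46 ((120.32354736328125, 229.7058868408203), (23.283418655395508, 9.45888900756836), 14.03624439239502) [0.391 0.488 0.14 ]
isolator 0.89 ((161.10000610351562, 295.3000183105469), (38.9075813293457, 44.274147033691406), 26.56505012512207) [0.196 0.358 0.1  ]
isolator 0.84 ((128.40000915527344, 233.20001220703125), (41.14365005493164, 41.14365005493164), 26.56505012512207) [0.387 0.475 0.1  ]
isolator 0.79 ((202.23077392578125, 145.6538543701172), (35.846031188964844, 42.41987991333008), 7.125016689300537) [0.684 0.259 0.1  ]
isolator 0.62 ((189.47567749023438, 195.95407104492188), (37.348907470703125, 41.539634704589844), 17.10272979736328) [0.512 0.29  0.1  ]
isolator 0.57 ((204.39466857910156, 244.02127075195312), (36.41537857055664, 40.7147102355957), 25.463346481323242) [0.358 0.234 0.1  ]
flap_handle 0.72 ((278.6598205566406, 185.70533752441406), (72.99280548095703, 59.60023880004883), 1.9091522693634033) [0.554 0.005 0.094]
flap_handle 0.64 ((274.5846252441406, 177.32308959960938), (86.32816314697266, 76.1573257446289), 7.125016689300537) [0.582 0.018 0.094]
unit 0.77 ((273.9320983886719, 177.67047119140625), (87.07559967041016, 75.44346618652344), 6.788974761962891) [0.582 0.021 0.09 ]
iso [0.531 0.295 0.105]
fh [0.47  0.005 0.094]
```

View pics/crop1.png

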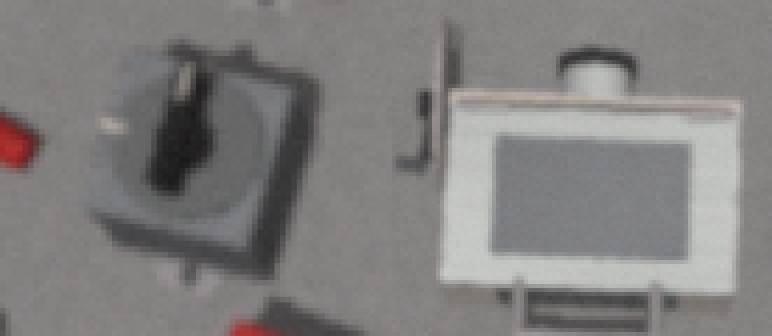

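The crop shows the bar's tail at about (165,185) and its nose at (192,65), so the nose points up and slightly right: yaw about -0.22 rad, matching the lug line. The unit's yaw is about -0.035 rad. I'll go above the isolator for a close look.

```bash
python3 -m inch '[{"dx":-0.53,"dy":-0.276,"dz":-0.075},{"dx":-0.53,"dy":-0.276,"dz":-0.075},{"dx":-0.53,"dy":-0.276,"dz":-0.075},{"dx":-0.53,"dy":-0.276,"dz":-0.075},{"dx":-0.53,"dy":-0.276,"dz":-0.075}]' -0.1
python3 - <<'E'
from h import *
p=state()['tool_pos']; d=np.array([.51,.29,.30])-p
print(p, toolR().inv().apply(d)/.8, toolR().as_rotvec(), state()['joint_pos'])
E
```

```text
[0.1508471  0.60649746 0.23129924] [-0.5311475  -0.2755846  -0.08587725] [-3.81917611e-01 -3.11828042e+00  1.97460398e-05] [ 1.20801524e+00  5.26928222e-02  1.61291469e+00  7.94426775e-06
  1.47600003e+00 -1.19041765e-01]validation failed for argument at $[0]...
```

```bash
python3 -m inch '[{"dx":-0.53,"dy":-0.276,"dz":-0.085,"rx":0,"ry":0,"rz":0},{"dx":-0.53,"dy":-0.276,"dz":-0.085,"rx":0,"ry":0,"rz":0},{"dx":-0.53,"dy":-0.276,"dz":-0.085,"rx":0,"ry":0,"rz":0},{"dx":-0.53,"dy":-0.276,"dz":-0.085,"rx":0,"ry":0,"rz":0},{"dx":-0.53,"dy":-0.276,"dz":-0.085,"rx":0,"ry":0,"rz":0}]' -0.1
python3 - <<'E'
from h import *
p=state()['tool_pos']; d=np.array([.51,.29,.30])-p
print(p, toolR().inv().apply(d)/.8, toolR().as_rotvec(), state()['joint_pos'])
E
```

```text
time: 1.55
tool_pos: [0.3374, 0.4412, 0.267]
tool_rot: [0.0, 0.121, 0.993, 0.0]
contact_force: [1.3, 0.1, 1.0]
gripper_width: 0.449
grasp_force: 0.0
[0.33741739 0.4411512  0.26703287] [-0.2549195  -0.13135662 -0.04118598] [3.81320073e-01 3.11790271e+00 8.35100579e-04] [ 7.83872202e-01 -1.32903130e-01  1.73395615e+00 -3.26468896e-05
  1.53983822e+00 -5.43531453e-01]
```

```bash
python3 -m inch '[{"dx":-0.25,"dy":-0.13,"dz":-0.04,"rx":0,"ry":0,"rz":0},{"dx":-0.25,"dy":-0.13,"dz":-0.04,"rx":0,"ry":0,"rz":0},{"dx":-0.25,"dy":-0.13,"dz":-0.04,"rx":0,"ry":0,"rz":0},{"dx":-0.25,"dy":-0.13,"dz":-0.04,"rx":0,"ry":0,"rz":0},{"dx":-0.25,"dy":-0.13,"dz":-0.04,"rx":0,"ry":0,"rz":0}]'
python3 - <<'E'
from h import *
np.set_printoptions(precision=3,suppress=True)
ci=optics.camera_info('wrist'); a=save('wrist','w1')
print(state()['tool_pos'], proj('wrist',[.53,.29,.148],ci),-np.array(ci['R']).T@ci['t'])
for n,z in [('isolator_handle',.14),('isolator',.1)]:
  for d in nets.outline_of('wrist',n)[:3]:
    ys,xs=np.nonzero(d['pixels']); r=cv2.minAreaRect(np.c_[xs,ys].astype(np.float32)); b=cv2.boxPoints(r)
    print(n,d['confidence'],r); print(np.array([atz('wrist',*q,z,ci) for q in b])[:,:2])
E
```

```text
time: 2.05
tool_pos: [0.5077, 0.2907, 0.2993]
tool_rot: [0.001, 0.123, 0.992, -0.0]
contact_force: [-0.4, 0.6, -0.4]
gripper_width: 0.452
grasp_force: 0.0
[0.51  0.289 0.3  ] [281.327 214.065] [0.436 0.309 0.442]
isolator_handle 0.85 ((458.5, 22.0), (44.0, 99.0), 90.0)
[[0.369 0.444]
 [0.391 0.528]
 [0.426 0.527]
 [0.404 0.44 ]]
isolator_handle 0.84 ((283.5, 212.0), (74.0, 27.0), 90.0)
[[0.489 0.288]
 [0.496 0.315]
 [0.576 0.296]
 [0.569 0.268]]
isolator_handle 0.84 ((181.39999389648438, 63.30000305175781), (92.02227783203125, 33.203914642333984), 18.434947967529297)
[[0.358 0.191]
 [0.337 0.21 ]
 [0.379 0.279]
 [0.402 0.262]]
isolator 0.95 ((286.989013671875, 302.2413330078125), (103.41805267333984, 70.37510681152344), 83.1572265625)
[[0.587 0.231]
 [0.597 0.318]
 [0.754 0.302]
 [0.744 0.204]]
isolator 0.94 ((192.44796752929688, 71.3381576538086), (114.42303466796875, 113.20658111572266), 8.746161460876465)
[[0.397 0.15 ]
 [0.302 0.207]
 [0.344 0.312]
 [0.446 0.265]]
isolator 0.94 ((430.0, 53.0), (106.0, 156.0), 90.0)
[[0.347 0.408]
 [0.385 0.557]
 [0.486 0.554]
 [0.445 0.391]]
```

View pics/w1.png

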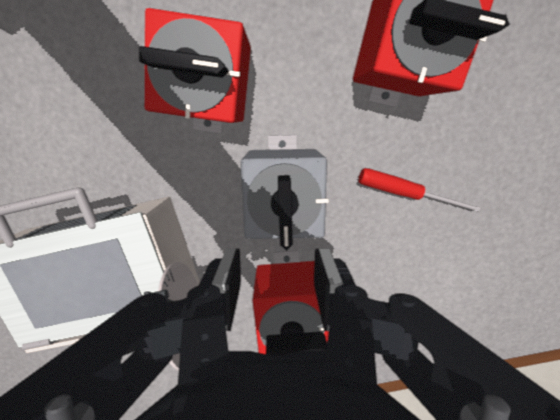

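The wrist view shows the grey isolator's dial centred at about (285.5,199) and its hub at (285,203). The bar runs straight down the picture from (284,176) to (286,248), so the tool yaw already fits.

Run:
```python
from h import *
np.set_printoptions(precision=4,suppress=True)
for p,z in [((285.5,199),.105),((285,203),.116),((284,176),.148),((286,248),.148)]: print(atz('wrist',*p,z))
t,n=[atz('wrist',*p,.148) for p in [(284,176),(286,248)]]; ax=t+(n-t)*34/77; print(ax,n-t)
c=(atz('wrist',285.5,199,.105)+ax)/2; c[2]=.118
R=toolR(); print(R.as_matrix(),R.inv().apply(c-state()['tool_pos'])/.8)
```

```text
[0.5252 0.298  0.105 ]
[0.5266 0.2968 0.116 ]
[0.4903 0.3038 0.148 ]
[0.5664 0.2873 0.148 ]
[0.5239 0.2965 0.148 ] [ 0.0761 -0.0165  0.    ]
[[-0.9697  0.2442  0.0001]
 [ 0.2442  0.9697  0.0004]
 [ 0.      0.0004 -1.    ]] [-0.0206  0.0115  0.2259]
```

```bash
python3 -m inch '[{"dx":-0.0206,"dy":0.0115,"dz":0.05,"rx":0,"ry":0,"rz":0},{"dx":-0.0206,"dy":0.0115,"dz":0.1,"rx":0,"ry":0,"rz":0},{"dx":-0.0206,"dy":0.0115,"dz":0.15,"rx":0,"ry":0,"rz":0},{"dx":-0.0206,"dy":0.0115,"dz":0.2,"rx":0,"ry":0,"rz":0},{"dx":-0.0206,"dy":0.0115,"dz":0.225,"rx":0,"ry":0,"rz":0}]'
python3 -m inch '[{"dx":0,"dy":0,"dz":0,"rx":0,"ry":0,"rz":0},{"dx":0,"dy":0,"dz":0,"rx":0,"ry":0,"rz":0},{"dx":0,"dy":0,"dz":0,"rx":0,"ry":0,"rz":0},{"dx":0,"dy":0,"dz":0,"rx":0,"ry":0,"rz":0},{"dx":0,"dy":0,"dz":0,"rx":0,"ry":0,"rz":0}]' -1
python3 -c "
from h import *
print(state()['joint_pos'],state()['ft_torque'])"
```

```text
time: 2.7
tool_pos: [0.5197, 0.2986, 0.1136]
tool_rot: [-0.003, 0.121, 0.993, -0.002]
contact_force: [-1.3, -0.6, -0.8]
gripper_width: 0.448
grasp_force: 0.0
time: 3.2
tool_pos: [0.518, 0.2968, 0.1125]
tool_rot: [-0.006, 0.121, 0.993, -0.003]
contact_force: [-4.6, -3.7, -25.5]
gripper_width: 0.296
grasp_force: 60.2
[ 3.95468160e-01  9.69020851e-02  1.77170705e+00  5.60461930e-04
  1.28681451e+00 -9.32303171e-01] [-0.39696626  0.85965727  0.03322872]
```

The grip stopped at 25 mm, which is too wide for the bar, so the fingertips are on the hub. I'll open, rise about 12 mm and grip again.

```bash
python3 -m inch '[{"dx":0,"dy":0,"dz":0,"rx":0,"ry":0,"rz":0},{"dx":0,"dy":0,"dz":0,"rx":0,"ry":0,"rz":0},{"dx":0,"dy":0,"dz":-0.015,"rx":0,"ry":0,"rz":0},{"dx":0,"dy":0,"dz":-0.015,"rx":0,"ry":0,"rz":0},{"dx":0,"dy":0,"dz":-0.015,"rx":0,"ry":0,"rz":0}]' -0.1
python3 - <<'E'
from h import *
np.set_printoptions(precision=4,suppress=True)
ci=optics.camera_info('wrist'); a=save('wrist','w2'); s=state(); print(s['tool_pos'],toolR().as_matrix(),s['contact_force'])
print(toolR().inv().apply(np.array([.5245,.297,.126])-s['tool_pos'])/.8)
E
```

```text
time: 3.7
tool_pos: [0.5255, 0.2993, 0.134]
tool_rot: [0.003, 0.122, 0.993, 0.002]
contact_force: [0.2, 0.0, -0.5]
gripper_width: 0.452
grasp_force: 0.0
[0.5248 0.2989 0.1328] [[-0.9704  0.2414  0.0037]
 [ 0.2414  0.9704  0.0016]
 [-0.0032  0.0025 -1.    ]] [ 0.1078 -0.8429  0.2141]
[-0.0002 -0.0024  0.0084]
```

View pics/w2.png

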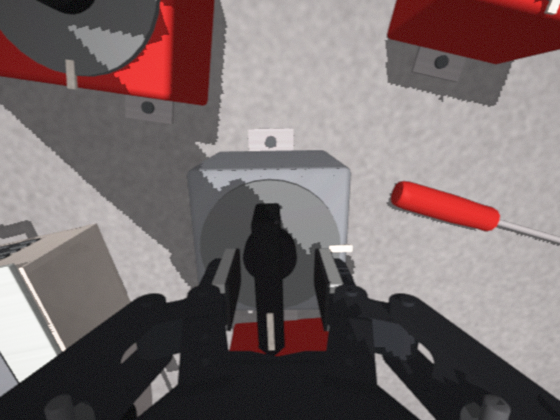

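The bar is between the fingers, about 5 mm to the left of centre (bar at column 269, finger middle at 279), with the wide hub disc at (270,255). I'll shift 4 mm left and close a little higher.

```bash
python3 -m inch '[{"dx":0,"dy":-0.005,"dz":0.006,"rx":0,"ry":0,"rz":0},{"dx":0,"dy":-0.005,"dz":0.006,"rx":0,"ry":0,"rz":0},{"dx":0,"dy":-0.005,"dz":0.006,"rx":0,"ry":0,"rz":0}]'
python3 -m inch '[{"dx":0,"dy":0,"dz":0,"rx":0,"ry":0,"rz":0},{"dx":0,"dy":0,"dz":0,"rx":0,"ry":0,"rz":0},{"dx":0,"dy":0,"dz":0,"rx":0,"ry":0,"rz":0},{"dx":0,"dy":0,"dz":0,"rx":0,"ry":0,"rz":0},{"dx":0,"dy":0,"dz":0,"rx":0,"ry":0,"rz":0}]' -1
python3 -c "
from h import *
print(state()['joint_pos'],state()['ft_torque'],proj('wrist',[.5245,.297,.116]),proj('wrist',[.5245,.297,.148]))"
```

```text
time: 4.05
tool_pos: [0.522, 0.2941, 0.1248]
tool_rot: [-0.001, 0.122, 0.993, -0.0]
contact_force: [0.1, -0.6, 0.1]
gripper_width: 0.45
grasp_force: 0.0
time: 4.55
tool_pos: [0.5227, 0.2953, 0.1258]
tool_rot: [0.0, 0.121, 0.993, 0.001]
contact_force: [1.8, 5.0, -1.7]
gripper_width: 0.147
grasp_force: 61.7
[ 3.89687082e-01  8.05439085e-02  1.76526249e+00  1.30665284e-03
  1.29445509e+00 -9.38018743e-01] [ 0.79672787 -0.20828926  0.09856726] [280.31969273 257.98138555] [281.16575011 289.44929756]
```

Gripped on the bar (12.5 mm). Now I'll turn it anticlockwise (rz negative).

```bash
python3 -m inch '[{"dx":0,"dy":0,"dz":0,"rx":0,"ry":0,"rz":-0.08},{"dx":0,"dy":0,"dz":0,"rx":0,"ry":0,"rz":-0.16},{"dx":0,"dy":0,"dz":0,"rx":0,"ry":0,"rz":-0.24},{"dx":0,"dy":0,"dz":0,"rx":0,"ry":0,"rz":-0.32},{"dx":0,"dy":0,"dz":0,"rx":0,"ry":0,"rz":-0.4}]'
python3 -c "
from h import *
print(state()['joint_pos'],state()['ft_torque'],toolR().as_matrix())"
```

```text
time: 5.05
tool_pos: [0.523, 0.2913, 0.1258]
tool_rot: [-0.001, -0.179, 0.984, -0.004]
contact_force: [1.2, -10.4, 1.5]
gripper_width: 0.15
grasp_force: 62.0
[ 0.38716843  0.07990358  1.76598144 -0.00704878  1.29830087 -1.54231123] [-1.54935128 -0.27242023 -0.13041997] [[-9.35689297e-01 -3.52825043e-01  1.67898178e-04]
 [-3.52816883e-01  9.35664202e-01 -7.26282278e-03]
 [ 2.40540945e-03 -6.85498285e-03 -9.99973611e-01]]
```

```bash
python3 -m inch '[{"dx":0,"dy":0,"dz":0,"rx":0,"ry":0,"rz":-0.08},{"dx":0,"dy":0,"dz":0,"rx":0,"ry":0,"rz":-0.16},{"dx":0,"dy":0,"dz":0,"rx":0,"ry":0,"rz":-0.24},{"dx":0,"dy":0,"dz":0,"rx":0,"ry":0,"rz":-0.32},{"dx":0,"dy":0,"dz":0,"rx":0,"ry":0,"rz":-0.4}]'
python3 -c "
from h import *
m=toolR().as_matrix();print(state()['joint_pos'][5],state()['ft_torque'],np.arctan2(m[1,0],m[0,0])%6.283)"
python3 -m inch '[{"dx":0,"dy":0,"dz":0,"rx":0,"ry":0,"rz":-0.08},{"dx":0,"dy":0,"dz":0,"rx":0,"ry":0,"rz":-0.16},{"dx":0,"dy":0,"dz":0,"rx":0,"ry":0,"rz":-0.22},{"dx":0,"dy":0,"dz":0,"rx":0,"ry":0,"rz":-0.24},{"dx":0,"dy":0,"dz":0,"rx":0,"ry":0,"rz":-0.24}]'
python3 -c "
from h import *
m=toolR().as_matrix();print(state()['joint_pos'][5],state()['ft_torque'],np.arctan2(m[1,0],m[0,0])%6.283)"
```

```text
time: 5.55
tool_pos: [0.5255, 0.2882, 0.1258]
tool_rot: [-0.001, -0.462, 0.887, -0.007]
contact_force: [9.4, -18.4, -1.9]
gripper_width: 0.149
grasp_force: 61.5
-2.1421563565655366 [-2.86636194 -1.56544942 -0.18808547] 4.100899678450178
time: 6.05
tool_pos: [0.5277, 0.2872, 0.1259]
tool_rot: [-0.0, -0.611, 0.792, -0.009]
contact_force: [16.4, -20.4, -4.4]
gripper_width: 0.146
grasp_force: 61.2
-2.497878607978029 [-3.01296945 -2.53238249 -0.0876497 ] 4.455775760494946
```

```bash
python3 -m inch '[{"dx":0,"dy":0,"dz":0,"rx":0,"ry":0,"rz":-0.03},{"dx":0,"dy":0,"dz":0,"rx":0,"ry":0,"rz":-0.06},{"dx":0,"dy":0,"dz":0,"rx":0,"ry":0,"rz":-0.06}]'
python3 -c "
from h import *
m=toolR().as_matrix();print(state()['joint_pos'][5],state()['ft_torque'],np.arctan2(m[1,0],m[0,0])%6.283)"
```

```text
time: 6.35
tool_pos: [0.5279, 0.287, 0.126]
tool_rot: [-0.0, -0.644, 0.765, -0.009]
contact_force: [16.0, -20.6, -4.3]
gripper_width: 0.146
grasp_force: 69.2
-2.5841074661769095 [-3.12403228 -2.58294451 -1.59911289] 4.541182856529737
```

The moment rose to 1.6 N m, so the handle is against its stop. Release, rise and check.

```bash
python3 -m inch '[{"dx":0,"dy":0,"dz":0,"rx":0,"ry":0,"rz":0},{"dx":0,"dy":0,"dz":0,"rx":0,"ry":0,"rz":0},{"dx":0,"dy":0,"dz":0,"rx":0,"ry":0,"rz":0},{"dx":0,"dy":0,"dz":-0.06,"rx":0,"ry":0,"rz":0},{"dx":0,"dy":0,"dz":-0.12,"rx":0,"ry":0,"rz":0}]' -0.1
python3 -m inch '[{"dx":0,"dy":0,"dz":-0.05,"rx":0,"ry":0,"rz":0.1},{"dx":0,"dy":0,"dz":-0.1,"rx":0,"ry":0,"rz":0.2},{"dx":0,"dy":0,"dz":-0.1,"rx":0,"ry":0,"rz":0.3},{"dx":0,"dy":0,"dz":-0.1,"rx":0,"ry":0,"rz":0.4},{"dx":0,"dy":0,"dz":-0.1,"rx":0,"ry":0,"rz":0.5}]'
python3 - <<'E'
from h import *
np.set_printoptions(precision=4,suppress=True)
a=save('wrist','w3'); s=state(); R=toolR()
print(R.as_matrix(),R.inv().apply(np.array([.45,.005,.30])-s['tool_pos'])/.8)
b=save('scene','s3'); t=save('top','t3')
c=np.hstack([cv2.resize(a,(400,300)),cv2.resize(b[150:345,260:520],(400,300))]); cv2.imwrite('pics/c3.png',c[:,:,::-1])
E
```

```text
time: 6.85
tool_pos: [0.5206, 0.2943, 0.2204]
tool_rot: [-0.003, -0.647, 0.763, 0.001]
contact_force: [1.8, 0.1, 0.7]
gripper_width: 0.447
grasp_force: 0.0
time: 7.35
tool_pos: [0.5221, 0.295, 0.3023]
tool_rot: [0.0, -0.32, 0.947, -0.0]
contact_force: [0.4, 0.3, -0.3]
gripper_width: 0.451
grasp_force: 0.0
[[-0.7976 -0.6032 -0.0001]
 [-0.6032  0.7976 -0.0002]
 [ 0.0002 -0.0001 -1.    ]] [ 0.2904 -0.2348  0.0025]
```

View pics/c3.png

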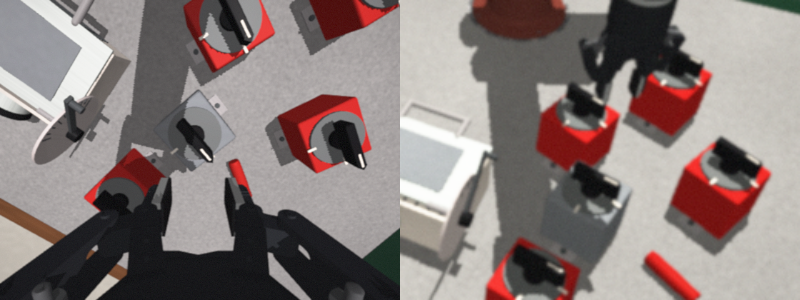

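The handle has turned: the left panel has its nose at about (211,160) and its tail at (180,120). The red units are untouched. I'll check the angle numerically and carry on to the flap.

```bash
python3 - <<'E'
from h import *
np.set_printoptions(precision=4,suppress=True)
a=cv2.imread('pics/w3.png')
n,t=[atz('wrist',u*1.4,v*1.4,.148)[:2] for u,v in [(211,159),(180,121)]]
print(n-t,np.arctan2(*(n-t)[::-1]), 'expected',1.571-.22)
l1,l2=[atz('wrist',u*1.4,v*1.4,.0)[:2] for u,v in [(216,100),(172,163)]]
print(l1-l2,np.arctan2(*(l2-l1)[::-1]))
E
python3 -m inch '[{"dx":0.05,"dy":-0.035,"dz":0,"rx":0,"ry":0,"rz":0.1},{"dx":0.1,"dy":-0.07,"dz":0,"rx":0,"ry":0,"rz":0.2},{"dx":0.145,"dy":-0.115,"dz":0,"rx":0,"ry":0,"rz":0.3},{"dx":0.19,"dy":-0.155,"dz":0,"rx":0,"ry":0,"rz":0.4},{"dx":0.24,"dy":-0.195,"dz":0,"rx":0,"ry":0,"rz":0.5}]'
python3 -c "
from h import *
m=toolR().as_matrix();print(m,toolR().inv().apply(np.array([.43,.005,.30])-state()['tool_pos'])/.8,np.arctan2(m[1,0],m[0,0])%6.283)"
```

```text
[0.0173 0.0694] 1.326426008997416 expected 1.351
[-0.1657 -0.0093] 0.055818061128287584
time: 8.0
tool_pos: [0.4651, 0.0536, 0.3017]
tool_rot: [0.0, 0.048, 0.999, -0.0]
contact_force: [0.4, -0.4, 1.2]
gripper_width: 0.451
grasp_force: 0.0
[[-9.95456652e-01  9.52154942e-02  2.53635841e-04]
 [ 9.52154362e-02  9.95456663e-01 -2.31828117e-04]
 [-2.74557116e-04 -2.06624794e-04 -9.99999941e-01]] [ 0.03788375 -0.06460226  0.00211447] 3.0462327534735736
```

```bash
python3 -m inch '[{"dx":0.038,"dy":-0.064,"dz":0,"rx":0,"ry":0,"rz":0.1},{"dx":0.038,"dy":-0.064,"dz":0,"rx":0,"ry":0,"rz":0.2},{"dx":0.038,"dy":-0.064,"dz":0,"rx":0,"ry":0,"rz":0.3},{"dx":0.038,"dy":-0.064,"dz":0,"rx":0,"ry":0,"rz":0.4},{"dx":0.038,"dy":-0.064,"dz":0,"rx":0,"ry":0,"rz":0.5}]'
python3 -m inch '[{"dx":0,"dy":0,"dz":0,"rx":0,"ry":0,"rz":0.1},{"dx":0,"dy":0,"dz":0,"rx":0,"ry":0,"rz":0.2},{"dx":0,"dy":0,"dz":0,"rx":0,"ry":0,"rz":0.3},{"dx":0,"dy":0,"dz":0,"rx":0,"ry":0,"rz":0.4},{"dx":0,"dy":0,"dz":0,"rx":0,"ry":0,"rz":0.5}]'
python3 - <<'E'
from h import *
a=save('wrist','w4');m=toolR().as_matrix();print(state()['tool_pos'],m,np.arctan2(m[1,0],m[0,0]))
E
```

```text
time: 8.5
tool_pos: [0.4306, 0.0067, 0.3018]
tool_rot: [0.0, 0.411, 0.912, -0.0]
contact_force: [-0.8, -0.1, -0.1]
gripper_width: 0.456
grasp_force: 0.0
time: 9.0
tool_pos: [0.4306, 0.007, 0.3017]
tool_rot: [-0.0, 0.716, 0.698, -0.0]
contact_force: [0.5, -0.2, -0.7]
gripper_width: 0.455
grasp_force: 0.0
[0.4306519  0.00700951 0.30165604] [[ 2.92526687e-02  9.99572021e-01 -2.37727476e-04]
 [ 9.99572048e-01 -2.92526795e-02 -4.17705419e-05]
 [-4.87068306e-05 -2.36403840e-04 -9.99999971e-01]] 1.5415394844039896
```

View pics/w4.png

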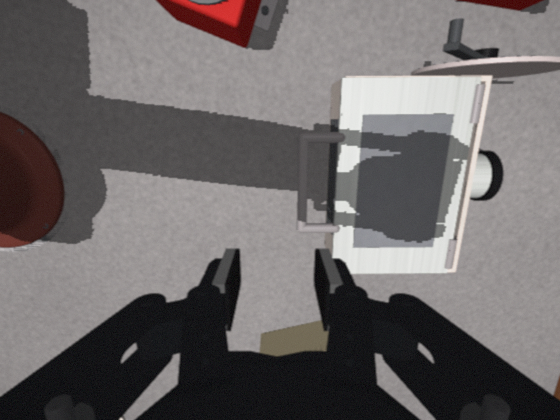

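The bar handle shows with its centreline from (305,137) to (302,226). The hinge edge is at about (487,77)–(460,270), and the pointer's peg and tip are near (455,22)–(457,52), pivoting at about (490,53).

Run:
```python
from h import *
np.set_printoptions(precision=4,suppress=True)
A,B=[atz('wrist',*p,.094) for p in [(305,137),(302,226)]]; C=(A+B)/2
print(A,B,C, np.linalg.norm(A-B))
u=(A-B)[:2]/np.linalg.norm((A-B)[:2]); print('yaw',np.arctan2(-u[0],u[1]))
h=[atz('wrist',*p,.094) for p in [(487,77),(458,270)]]; print(h,np.arctan2(-(h[0]-h[1])[0],(h[0]-h[1])[1]))
f=[atz('wrist',*p,.097) for p in [(343,77),(331,272)]]; print(f,np.arctan2(-(f[0]-f[1])[0],(f[0]-f[1])[1]))
C[2]=.077
print(toolR().inv().apply(C-state()['tool_pos'])/.8)
for d in nets.outline_of('wrist','pointer')[:2]: print(d['confidence'],d['bbox'])
p=state()['time'];optics.grab_frame('scene')
for d in nets.outline_of('scene','pointer')[:2]: print(d['confidence'],d['bbox'])
im=cv2.imread('pics/s3.png')
c=np.hstack([cv2.resize(im[230:330,270:350],(480,600),interpolation=3),cv2.resize(cv2.imread('pics/w4.png')[0:90,400:540],(320,206),interpolation=3).repeat(1,0) if 0 else cv2.copyMakeBorder(cv2.resize(cv2.imread('pics/w4.png')[0:90,430:530],(320,288),interpolation=3),0,312,0,0,0)])
cv2.imwrite('pics/c4.png',c)
```

```text
[0.4636 0.0583 0.094 ] [ 0.4596 -0.0498  0.094 ] [0.4616 0.0043 0.094 ] 0.10816861476484659
yaw -0.037209994319556725
[array([0.6602, 0.1157, 0.094 ]), array([ 0.6627, -0.1169,  0.094 ])] 0.010735273205872526
[array([0.5042, 0.12  , 0.097 ]), array([ 0.4966, -0.1133,  0.097 ])] -0.032527743007497625
[-0.0023  0.0388  0.2808]
0.97 [471.9, 37.9, 55.9, 39.7]
0.54 [310.2, 271.1, 22.2, 56.3]
```

View pics/c4.png

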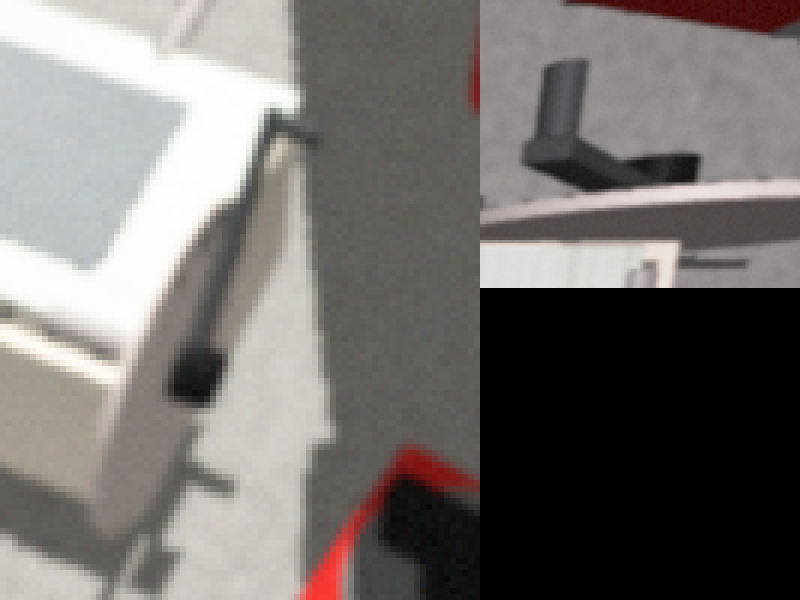

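The crops show the pointer clearly: in the scene its peg root is at about (314.7,249.7) and its pivot hub at (302.8,292.5); in the wrist picture the peg root is at about (455,46). I'll fit its angle.

```bash
python3 - <<'E'
from h import *
np.set_printoptions(precision=4,suppress=True)
y=-.036; ex=np.array([np.cos(y),np.sin(y),0]); ey=np.array([-np.sin(y),np.cos(y),0]); ez=np.array([0,0,1])
C=np.array([.4616,.0043,.094]); H=C+.19*ex; P=H+.132*ey
print(H,P,'pivot px',proj('scene',P),proj('wrist',P))
for th in np.arange(.6,1.01,.05):
    T=P+.11*(-np.cos(th)*ex+np.sin(th)*ez); T2=T+.02*ey
    print(round(th,2),proj('scene',T),proj('scene',T2),proj('wrist',T),proj('wrist',T2))
E
python3 -m inch '[{"dx":-0.0023,"dy":0.0385,"dz":0.05,"rx":0,"ry":0,"rz":0},{"dx":-0.0023,"dy":0.0385,"dz":0.11,"rx":0,"ry":0,"rz":0},{"dx":-0.0023,"dy":0.0385,"dz":0.16,"rx":0,"ry":0,"rz":0},{"dx":-0.0023,"dy":0.0385,"dz":0.16,"rx":0,"ry":0,"rz":0}]' -0.2
python3 - <<'E'
from h import *
m=toolR().as_matrix();s=state();print(s['tool_pos'],toolR().inv().apply(np.array([.4616,.0043,.077])-s['tool_pos'])/.8)
for p in ([.4636,.0583,.094],[.4596,-.0498,.094]): print(proj('wrist',p))
a=save('wrist','w5')
E
```

```text
[ 0.6515 -0.0025  0.094 ] [0.6562 0.1294 0.094 ] pivot px [299.4877 292.3248] [486.271   65.7398]
0.6 [316.2788 248.5716] [324.0988 251.4274] [429.964   52.0317] [433.8624  25.9668]
0.65 [315.8495 248.2531] [323.7067 251.1215] [436.2684  51.0199] [440.3793  24.4879]
0.7 [315.375  248.0413] [323.2696 250.9231] [442.9408  50.0212] [447.2773  23.0241]
0.75 [314.8559 247.9383] [322.788  250.8343] [449.9689  49.041 ] [454.544   21.5826]
0.8 [314.2927 247.9459] [322.2624 250.857 ] [457.3368  48.0847] [462.1629  20.1716]
0.85 [313.6862 248.0659] [321.6936 250.9929] [465.0245  47.1581] [470.1134  18.7994]
0.9 [313.0374 248.2998] [321.0821 251.2435] [473.0078  46.2671] [478.3704  17.4748]
0.95 [312.3471 248.6487] [320.4291 251.6098] [481.2583  45.4179] [486.9044  16.2068]
1.0 [311.6168 249.1134] [319.7357 252.0927] [489.7434  44.6167] [495.6812  15.0045]
time: 9.6
tool_pos: [0.4572, 0.0049, 0.1668]
tool_rot: [-0.005, 0.714, 0.7, -0.004]
contact_force: [-1.5, 0.2, -1.3]
gripper_width: 0.4
grasp_force: 0.0
[0.45716776 0.0049422  0.16682691] [-0.00088975  0.00703796  0.11219907]
[286.5592459  147.62512387]
[283.11097125 282.61719036]
```

View pics/w5.png

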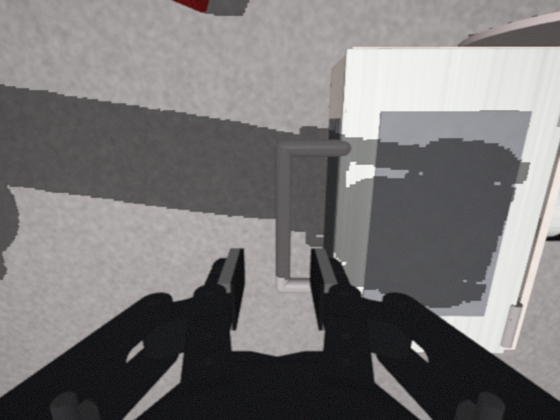

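The bar sits centred between the fingers (bar column 284, finger middle 278) and the pointer angle is about 0.775. Descend and grip.

```bash
python3 -m inch '[{"dx":-0.001,"dy":0.0055,"dz":0.05,"rx":0,"ry":0,"rz":0},{"dx":-0.001,"dy":0.0055,"dz":0.09,"rx":0,"ry":0,"rz":0},{"dx":-0.001,"dy":0.0055,"dz":0.11,"rx":0,"ry":0,"rz":0},{"dx":-0.001,"dy":0.0055,"dz":0.11,"rx":0,"ry":0,"rz":0}]'
python3 -m inch '[{"dx":0,"dy":0,"dz":0,"rx":0,"ry":0,"rz":0},{"dx":0,"dy":0,"dz":0,"rx":0,"ry":0,"rz":0},{"dx":0,"dy":0,"dz":0,"rx":0,"ry":0,"rz":0},{"dx":0,"dy":0,"dz":0,"rx":0,"ry":0,"rz":0},{"dx":0,"dy":0,"dz":0,"rx":0,"ry":0,"rz":0}]' -1
python3 -c "
from h import *
print(state()['tool_pos'],state()['ft_torque'],toolR().as_matrix())"
```

```text
time: 10.05
tool_pos: [0.4661, 0.0033, 0.0862]
tool_rot: [-0.0, 0.715, 0.699, -0.0]
contact_force: [0.0, 0.1, -0.0]
gripper_width: 0.402
grasp_force: 0.0
time: 10.55
tool_pos: [0.4608, 0.0033, 0.0883]
tool_rot: [-0.006, 0.715, 0.7, -0.006]
contact_force: [-27.1, -0.1, 19.7]
gripper_width: 0.107
grasp_force: 58.9
[0.46077544 0.00326138 0.08834946] [-0.09175072  4.84961268  0.00561413] [[ 2.11078600e-02  9.99638385e-01 -1.66600486e-02]
 [ 9.99776794e-01 -2.11200130e-02 -5.53845192e-04]
 [-9.05505357e-04 -1.66446395e-02 -9.99861058e-01]]
```

The fingers are holding near their tips and off-centre (27 N sideways). I'll regrip 5 mm back and lower.

```bash
python3 -m inch '[{"dx":0,"dy":0,"dz":0,"rx":0,"ry":0,"rz":0},{"dx":0,"dy":0,"dz":0,"rx":0,"ry":0,"rz":0},{"dx":0,"dy":-0.006,"dz":0,"rx":0,"ry":0,"rz":0},{"dx":0,"dy":-0.006,"dz":0.014,"rx":0,"ry":0,"rz":0},{"dx":0,"dy":-0.006,"dz":0.014,"rx":0,"ry":0,"rz":0}]' -0.2
python3 -m inch '[{"dx":0,"dy":0,"dz":0,"rx":0,"ry":0,"rz":0},{"dx":0,"dy":0,"dz":0,"rx":0,"ry":0,"rz":0},{"dx":0,"dy":0,"dz":0,"rx":0,"ry":0,"rz":0},{"dx":0,"dy":0,"dz":0,"rx":0,"ry":0,"rz":0},{"dx":0,"dy":0,"dz":0,"rx":0,"ry":0,"rz":0}]' -1
python3 -c "
from h import *
print(state()['tool_pos'],state()['ft_torque'],toolR().as_matrix())"
```

```text
time: 11.05
tool_pos: [0.4603, 0.0035, 0.0733]
tool_rot: [-0.001, 0.715, 0.699, -0.001]
contact_force: [-0.5, -0.1, -0.8]
gripper_width: 0.401
grasp_force: 0.0
time: 11.55
tool_pos: [0.4606, 0.0035, 0.0743]
tool_rot: [-0.001, 0.715, 0.699, -0.001]
contact_force: [-4.4, -0.3, 3.1]
gripper_width: 0.116
grasp_force: 58.6
[0.4606025  0.00345877 0.0743427 ] [-0.03441043  0.67864861  0.00919919] [[ 2.29266090e-02  9.99735968e-01 -1.53798867e-03]
 [ 9.99737150e-01 -2.29265050e-02  8.51934535e-05]
 [ 4.99102546e-05 -1.53953761e-03 -9.99998814e-01]]
```

```bash
python3 -m inch '[{"dx":0,"dy":0.0004,"dz":-0.0142,"rx":0,"ry":0,"rz":0},{"dx":0,"dy":0.0023,"dz":-0.0331,"rx":0,"ry":0,"rz":0},{"dx":0,"dy":0.0057,"dz":-0.0518,"rx":0,"ry":0,"rz":0},{"dx":0,"dy":0.0106,"dz":-0.0702,"rx":0,"ry":0,"rz":0},{"dx":0,"dy":0.017,"dz":-0.0881,"rx":0,"ry":0,"rz":0}]'
python3 -c "
from h import *
print(state()['tool_pos'],state()['ft_torque'],toolR().as_matrix()[:,2])"
```

```text
time: 12.05
tool_pos: [0.4737, 0.0032, 0.1457]
tool_rot: [-0.001, 0.715, 0.699, -0.001]
contact_force: [-3.4, -0.9, -3.0]
gripper_width: 0.118
grasp_force: 58.2
[0.47367187 0.00319689 0.14571361] [-0.05758585  1.21026745 -0.00589171] [-3.63569022e-03  1.64713489e-04 -9.99993377e-01]
```

```bash
python3 -m inch '[{"dx":0,"dy":0.0077,"dz":-0.0173,"rx":0,"ry":0,"rz":0},{"dx":0,"dy":0.0168,"dz":-0.034,"rx":0,"ry":0,"rz":0},{"dx":0,"dy":0.0272,"dz":-0.05,"rx":0,"ry":0,"rz":0},{"dx":0,"dy":0.0373,"dz":-0.0631,"rx":0,"ry":0,"rz":0},{"dx":0,"dy":0.0451,"dz":-0.072,"rx":0,"ry":0,"rz":0}]'
python3 -m inch '[{"dx":0,"dy":0,"dz":0,"rx":0,"ry":0,"rz":0}]'
python3 - <<'E'
from h import *
np.set_printoptions(precision=4,suppress=True)
s=state();R=toolR();print(s['tool_pos'],s['ft_torque'],R.as_matrix()[:,2])
G=s['tool_pos']-.019*R.as_matrix()[:,2]
print('theta z',np.arcsin((G[2]-.0935)/.19),'x',np.arccos((.6505-G[0])/.19))
b=save('scene','s6'); a=save('wrist','w6')
for n in ['pointer','flap']:
  for d in nets.outline_of('scene',n)[:2]: print(n,d['confidence'],d['bbox'])
c=np.hstack([cv2.resize(b[210:330,250:340],(450,600),interpolation=3),cv2.copyMakeBorder(cv2.resize(a,(350,262)),0,338,0,0,0)])
cv2.imwrite('pics/c6.png',c[:,:,::-1])
E
```

```text
time: 12.55
tool_pos: [0.5095, 0.0024, 0.2055]
tool_rot: [-0.002, 0.715, 0.699, -0.002]
contact_force: [-13.6, 0.0, 9.5]
gripper_width: 0.116
grasp_force: 58.5
time: 12.65
tool_pos: [0.5106, 0.0024, 0.2067]
tool_rot: [-0.001, 0.715, 0.699, -0.001]
contact_force: [-12.9, 0.4, 10.1]
gripper_width: 0.116
grasp_force: 59.1
[0.5106 0.0024 0.2067] [0.1283 2.4238 0.0199] [-0.0022  0.0001 -1.    ]
theta z 0.7694995017151397 x 0.7435717161987045
pointer 0.67 [310.1, 272.0, 27.0, 55.3]
flap 0.75 [261.9, 235.2, 101.9, 99.4]
```

View pics/c6.png

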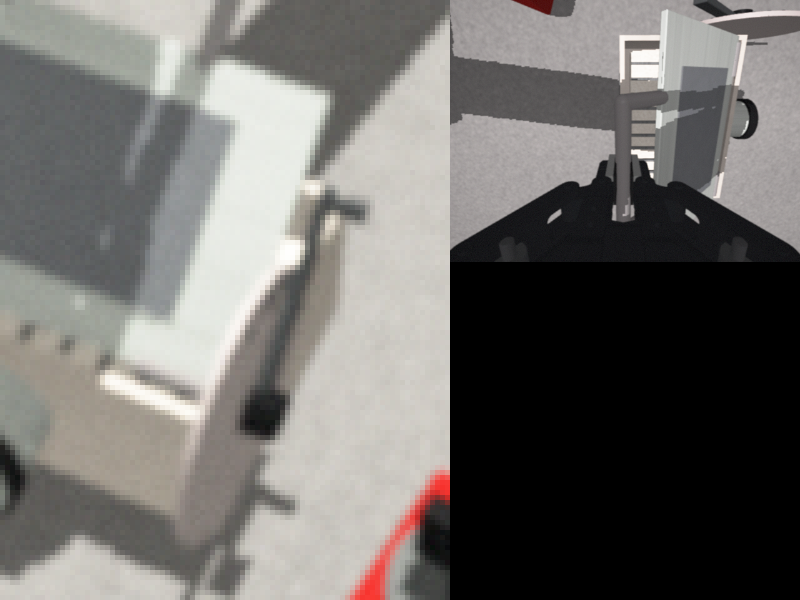

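The flap is up at about 0.76 rad, with the pointer (tip at (322,197) in the crop) still undisturbed. I've used my 10 views, so I'll refine the pointer angle numerically from network outlines and a simple model.

```bash
cat > fit.py <<'E'
from h import *
np.set_printoptions(precision=3,suppress=True)
y=-.036; ex=np.array([np.cos(y),np.sin(y),0]); ey=np.array([-np.sin(y),np.cos(y),0]); ez=np.array([0,0,1])
H=np.array([.4606,.0043,.0937])+.19*ex; P=H+.132*ey
def pts(th,pr):
    r=-np.cos(th)*ex+np.sin(th)*ez; n=np.sin(th)*ex+np.cos(th)*ez
    a=[P+k*r+w*n+d*ey for k in (0,.11) for w in (-.006,.006) for d in (-.002,.002)]
    a+=[P+pr*r+.004*(np.cos(t)*r+np.sin(t)*n)+d*ey for t in np.arange(0,6.28,.4) for d in (0,.02)]
    return np.array(a)
def bb(c,th,pr,ci):
    q=np.array([proj(c,x,ci) for x in pts(th,pr)]); return np.r_[q.min(0),q.max(0)]
E
python3 - <<'E'
from fit import *
m=toolR().as_matrix(); ci=optics.camera_info('wrist'); p=state()['tool_pos']
R=np.array(ci['R']); t=np.array(ci['t']); Rct=R@m; tct=R@p+t   # cam from tool
M4=np.array([[.0292527,.999572,-.000238],[.999572,-.0292527,-.00004],[-.00005,-.000236,-1]]); p4=np.array([.4306519,.0070095,.301656])
c4=dict(ci); c4['R']=Rct@M4.T; c4['t']=tct-c4['R']@p4
print('w4 measured',[444,18,499.9,57.8])
for pr in (.105,.11):
  for th in np.arange(.65,.96,.05): print(pr,round(th,2),bb('wrist',th,pr,c4))
for c in ('wrist','top','scene'):
  cc=optics.camera_info(c); optics.grab_frame(c)
  for n in ('pointer','flap'):
    for d in nets.outline_of(c,n)[:2]:
      if d['confidence']<.3: continue
      ys,xs=np.nonzero(d['pixels']); print(c,n,d['confidence'],[xs.min(),ys.min(),xs.max()+1,ys.max()+1],'centroid',xs.mean(),ys.mean())
  for th in (.6,.7,.8,.9): print(c,th,bb(c,th,.107,cc))
E
```

```text
w4 measured [444, 18, 499.9, 57.8]
0.105 0.65 [426.346  22.36  491.25   66.085]
0.105 0.7 [432.573  20.867 491.35   66.055]
0.105 0.75 [439.171  19.396 491.434  66.024]
0.105 0.8 [446.128  17.955 491.501  65.991]
0.105 0.85 [453.429  16.554 491.55   65.957]
0.105 0.9 [461.055  15.2   491.583  65.921]
0.105 0.95 [468.982  13.903 491.598  65.883]
0.11 0.65 [426.346  21.213 491.25   66.085]
0.11 0.7 [432.573  19.609 491.35   66.055]
0.11 0.75 [439.171  18.027 491.434  66.024]
0.11 0.8 [446.128  16.473 491.501  65.991]
0.11 0.85 [453.429  14.959 491.55   65.957]
0.11 0.9 [461.055  13.493 491.583  65.921]
0.11 0.95 [468.982  12.086 491.598  65.883]
wrist pointer 0.77 [np.int64(390), np.int64(0), np.int64(485), np.int64(27)] centroid 429.25925925925924 12.753086419753087
wrist flap 0.87 [np.int64(262), np.int64(15), np.int64(463), np.int64(356)] centroid 369.54715278157653 173.57253432525573
wrist 0.6 [361.903 -34.456 475.331  44.054]
wrist 0.7 [377.621 -42.483 475.666  43.937]
wrist 0.8 [396.318 -50.591 475.909  43.806]
wrist 0.9 [418.025 -58.575 476.058  43.662]
top pointer 0.52 [np.int64(232), np.int64(154), np.int64(240), np.int64(172)] centroid 236.88888888888889 162.88888888888889
top flap 0.67 [np.int64(241), np.int64(156), np.int64(318), np.int64(190)] centroid 281.60505529225907 173.18167456556083
top 0.6 [231.283 153.807 241.984 178.023]
top 0.7 [231.188 153.705 241.966 175.3  ]
top 0.8 [231.131 153.619 241.954 172.34 ]
top 0.9 [231.118 153.549 241.973 169.174]
scene pointer 0.79 [np.int64(298), np.int64(248), np.int64(322), np.int64(297)] centroid 307.35019455252916 273.1634241245136
scene 0.6 [298.324 247.672 324.439 292.558]
scene 0.7 [298.234 247.371 323.635 292.468]
scene 0.8 [298.15  247.329 322.67  292.71 ]
scene 0.9 [298.073 247.482 321.53  292.95 ]
```

Run:
```python
from fit import *
for th in (.70,.74,.78,.82):
    r=-np.cos(th)*ex+np.sin(th)*ez; n=np.sin(th)*ex+np.cos(th)*ez
    for w in (-.003,.003):
        X=H+.15*r+.118*ey+w*n; X2=H+.15*r-.118*ey+w*n
        print(th,w,'wrist',proj('wrist',X),proj('wrist',X2),'scene',proj('scene',X))
im=cv2.imread('pics/w6.png')
cv2.imwrite('/tmp/x.png',im)
g=cv2.cvtColor(im,6)
for r in (22,60,100,130): print(r,list(g[r,320:372:2]))
for c in (348,356): print(c,list(g[8:34:2,c]))
```

```text
0.7 -0.003 wrist [332.914  20.013] [310.294 404.764] scene [316.055 230.018]
0.7 0.003 wrist [343.168  16.997] [316.635 411.02 ] scene [315.519 229.746]
0.74 -0.003 wrist [343.17   16.997] [316.636 411.02 ] scene [315.519 229.746]
0.74 0.003 wrist [354.43   13.904] [323.491 417.327] scene [314.942 229.568]
0.78 -0.003 wrist [354.431  13.904] [323.491 417.328] scene [314.942 229.568]
0.78 0.003 wrist [366.737  10.742] [330.866 423.663] scene [314.326 229.485]
0.82 -0.003 wrist [366.739  10.742] [330.867 423.664] scene [314.326 229.485]
0.82 0.003 wrist [380.126   7.523] [338.763 430.004] scene [313.669 229.5  ]
22 [np.uint8(157), np.uint8(159), np.uint8(162), np.uint8(162), np.uint8(160), np.uint8(162), np.uint8(167), np.uint8(163), np.uint8(159), np.uint8(195), np.uint8(221), np.uint8(220), np.uint8(221), np.uint8(232), np.uint8(219), np.uint8(179), np.uint8(176), np.uint8(179), np.uint8(178), np.uint8(177), np.uint8(180), np.uint8(175), np.uint8(173), np.uint8(170), np.uint8(164), np.uint8(162)]
60 [np.uint8(241), np.uint8(241), np.uint8(241), np.uint8(241), np.uint8(240), np.uint8(
[... 795 characters left out ...]
 np.uint8(177), np.uint8(227), np.uint8(229), np.uint8(194), np.uint8(236), np.uint8(214), np.uint8(183), np.uint8(182), np.uint8(187), np.uint8(184), np.uint8(187), np.uint8(184), np.uint8(181), np.uint8(182), np.uint8(180), np.uint8(182), np.uint8(184), np.uint8(188), np.uint8(180), np.uint8(145)]
348 [np.uint8(163), np.uint8(158), np.uint8(154), np.uint8(164), np.uint8(222), np.uint8(225), np.uint8(220), np.uint8(219), np.uint8(211), np.uint8(208), np.uint8(205), np.uint8(204), np.uint8(199)]
356 [np.uint8(161), np.uint8(158), np.uint8(157), np.uint8(157), np.uint8(163), np.uint8(169), np.uint8(179), np.uint8(178), np.uint8(178), np.uint8(178), np.uint8(178), np.uint8(179), np.uint8(180)]
```

```bash
python3 -m inch '[{"dx":0,"dy":0.0025,"dz":-0.0035,"rx":0,"ry":0,"rz":0},{"dx":0,"dy":0.0048,"dz":-0.0069,"rx":0,"ry":0,"rz":0},{"dx":0,"dy":0.0048,"dz":-0.0069,"rx":0,"ry":0,"rz":0},{"dx":0,"dy":0.0048,"dz":-0.0069,"rx":0,"ry":0,"rz":0}]'
cat > chk.py <<'E'
from fit import *
from scipy.optimize import brentq
import sys
k=sys.argv[1]
cis=[];ps=[]
im=optics.grab_frame('wrist'); cv2.imwrite(f'pics/w{k}.png',im[:,:,::-1])
ci=optics.camera_info('wrist'); s=state()
g=cv2.cvtColor(im,cv2.COLOR_RGB2GRAY).astype(int)
for r in (22,30): print(r,g[r,330:376:2])
for th in (.72,.76,.80):
    rr=-np.cos(th)*ex+np.sin(th)*ez; n=np.sin(th)*ex+np.cos(th)*ez
    E=[]
    for w in (-.003,.003):
        a,b=[proj('wrist',H+.15*rr+q*ey+w*n,ci) for q in (.118,-.118)]
        E.append(a[0]+(b[0]-a[0])*(22-a[1])/(b[1]-a[1]))
    print(th,'edges at row 22',np.array(E))
for d in nets.outline_of('wrist','pointer')[:1]:
    ys,xs=np.nonzero(d['pixels']); print('ptr',d['confidence'],xs.min(),ys.min(),xs.max()+1,ys.max()+1,[(v,xs[ys==v].min()) for v in range(0,27,4) if (ys==v).any()])
for th in (.72,.76,.80,.84):
    rr=-np.cos(th)*ex+np.sin(th)*ez; n=np.sin(th)*ex+np.cos(th)*ez
    print(th,[proj('wrist',P+.11*rr+w*n+d*ey,ci) for w in (-.006,.006) for d in (-.002,.002)])
p=s['tool_pos'];print(p,s['contact_force'],'kin',np.arctan2(p[2]-.0743,.19-(p[0]-.4606)))
E
python3 chk.py 7
```

```text
time: 13.7
tool_pos: [0.5138, 0.0024, 0.2103]
tool_rot: [-0.001, 0.715, 0.699, -0.001]
contact_force: [-11.2, 1.1, 4.7]
gripper_width: 0.113
grasp_force: 58.7
22 [166 163 156 195 224 221 222 231 215 173 172 173 175 173 173 164 164 161
 159 160 158 152 155]
30 [169 165 166 206 223 221 224 237 197 175 174 175 176 178 174 172 172 170
 170 169 177 175 176]
0.72 edges at row 22 [327.278 337.179]
0.76 edges at row 22 [337.18  347.986]
0.8 edges at row 22 [347.988 359.725]
ptr 0.61 379 0 475 29 [(0, np.int64(379)), (4, np.int64(379)), (8, np.int64(379)), (12, np.int64(384)), (16, np.int64(392)), (20, np.int64(399)), (24, np.int64(407))]
0.72 [array([370.919,  13.485]), array([371.668,   5.211]), array([390.964,   8.03 ]), array([391.902,  -0.741])]
0.76 [array([377.879,  11.485]), array([378.693,   3.03 ]), array([399.176,   6.034]), array([400.194,  -2.919])]
0.8 [array([385.299,   9.481]), array([386.183,   0.843]), array([407.84 ,   4.056]), array([408.943,  -5.08 ])]
0.84 [array([393.18 ,   7.479]), array([394.14 ,  -1.342]), array([416.945,   2.104]), array([418.14 ,  -7.214])]
[0.514 0.002 0.21 ] [-9.065  0.209  5.906] kin 0.7820724322088844
```

In the same frame the flap reads 0.757 and the pointer about 0.764. The independent pair (kinematics and first look) reads 0.782 against 0.785. They agree to within about 0.01 rad, so I'll settle briefly and hand in.

```bash
python3 -m inch '[{"dx":0,"dy":0.0007,"dz":-0.0007,"rx":0,"ry":0,"rz":0},{"dx":0,"dy":0.0007,"dz":-0.0007,"rx":0,"ry":0,"rz":0},{"dx":0,"dy":0.0007,"dz":-0.0007,"rx":0,"ry":0,"rz":0},{"dx":0,"dy":0.0007,"dz":-0.0007,"rx":0,"ry":0,"rz":0}]'
python3 -c "
from h import *
print(ticket.job_done())"
```

```text
time: 14.2
tool_pos: [0.5142, 0.0024, 0.2106]
tool_rot: [-0.001, 0.715, 0.699, -0.001]
contact_force: [-9.9, 1.0, 5.2]
gripper_width: 0.118
grasp_force: 58.6
the job is handed in; nothing more can be done
None
```

I turned the isolator to its off stop, then lifted the flap to about 0.785 rad, within about 0.01 rad of the pointer by my measurements. I handed the job in at 14.2 s with the gripper still holding the flap; no verdict was returned.

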